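# Lower the honing wheel's eye shield and start the bench grinder

## Task

A skiving knife is to be honed next on the wide felt wheel of the bench grinder. With your fingertips push that wheel's raised eye shield gently down until it rests on its stop, then press the flat start button in the middle of the console gently, fully in, and withdraw so that it springs back. Do not pinch or lift anything, and leave the narrow stone wheel's shield, the mushroom stop button, the speed knob and the tools on the bench as they are.

Things in the scene. Friction and masses are not known exactly. Their poses are not given: they have to be found in the camera images.
- grinder: Grey bench grinder bolted to the bench, switch console to the robot. Origin: on the bench under the motor's middle; x from front to back, y along the shaft to the left seen from the robot, z up. Shaft 150 mm above the bench, a wheel 165 mm left and right of the middle. Motor 130 mm across, 196 mm long, top at 225 mm. Sloped console 90 to 200 mm in front of the origin, 205 mm wide.
- felt_wheel: The felt honing wheel: 150 mm across and wide (42 mm), a plain thick disc of felt. Origin at its centre, on the shaft, y along the shaft. It may be on the left or the right end of the shaft.
- stone_wheel: The grinding stone: 150 mm across and narrow (18 mm). Origin at its centre. On the other end of the shaft.
- shield_left (a joint): Hinge angle of the left (+y) eye shield, rad: 0 = down on its stop in front of the wheel (the pane then slopes forwards and down, 0.60 rad below level), growing as it is raised; level at 0.60; starts raised at 0.95 to 1.35. The stiff hinge stays where it is left; about 2 to 3 N on the outer half swings it.
- shield_left_hinge (a point): Middle of the left eye shield's hinge rod, above that wheel; fixed on the grinder, axes as the grinder's. The rod runs along y. The shield is a clear pane 94 mm wide (along y) and 4 mm thick, reaching from the hinge 108 mm towards the front; a dark steel clamp strip 9 mm thick covers the first 25 mm.
- shield_left_edge (a point): Middle of the left shield's free edge, 104 mm from the hinge axis: a black bead 8 mm thick and 98 mm wide. It moves with the shield.
- shield_right (a joint): Hinge angle of the right (-y) eye shield, rad: 0 = down on its stop in front of the wheel (the pane then slopes forwards and down, 0.60 rad below level), growing as it is raised; level at 0.60; starts raised at 0.95 to 1.35. The stiff hinge stays where it is left; about 2 to 3 N on the outer half swings it.
- shield_right_hinge (a point): Middle of the right eye shield's hinge rod, above that wheel; fixed on the grinder, axes as the grinder's. The rod runs along y. The shield is a clear pane 94 mm wide (along y) and 4 mm thick, reaching from the hinge 108 mm towards the front; a dark steel clamp strip 9 mm thick covers the first 25 mm.
- shield_right_edge (a point): Middle of the right shield's free edge, 104 mm from the hinge axis: a black bead 8 mm thick and 98 mm wide. It moves with the shield.
- start_button (a joint): Travel of the start button, m: 0 = out, 0.006 = fully in. A spring pushes it back; it moves at about 1 N and is fully in at about 5.5 N.
- start_top (a point): Centre of the start button's top: a flat black cap 28 mm across in the middle of the sloped console, standing 11.5 mm above the console face and 8.5 mm above its steel collar (38 mm across). The point's z axis points straight out of the console, which leans 25 degrees (0.436 rad) towards the robot; the button is pressed along -z.
- stop_button (a joint): Travel of the stop button, m: 0 = out, 0.006 = fully in.
- stop_top (a point): Centre of the top of the stop button: a black mushroom head 40 mm across, 29 mm above the console face, 62 mm to the right (-y of the grinder) of the start button. Leave it alone.
- speed_knob (a joint): Angle of the speed knob, rad, 0 at the start.
- knob_top (a point): Centre of the top of the speed knob: a black turning knob, 38 mm across at its foot, 22 mm tall, with a pointer line, 62 mm to the left (+y of the grinder) of the start button. Leave it alone.
- compound_bar: Bystander: reddish bar of honing compound, 95 x 36 x 30 mm, lying; origin under its middle, on the bench. Leave it alone.
- skiving_knife: Bystander: skiving knife with a wooden handle, about 200 x 34 x 19 mm, lying; origin under the middle of its handle, on the bench. Leave it alone.
- awl: Bystander: awl with a turned wooden handle, about 160 mm long, 31 mm thick, lying; origin under the middle of its handle, on the bench. Leave it alone.
- thread_spool: Bystander: thread spool, 60 mm across, 90 mm tall, standing; origin under its middle, on the bench. Leave it alone.
- maul: Bystander: leather maul standing on its 76 mm wide head, 215 mm tall; origin under its middle, on the bench. Leave it alone.
- polish_tin: Bystander: flat round tin, 79 mm across, 32 mm tall; origin under its middle, on the bench. Leave it alone.
- slicker: Bystander: turned wooden edge slicker, 38 mm across, 98 mm tall, standing on its end; origin under its middle, on the bench. Leave it alone.
- strap_die: Bystander: strip-steel cutting die for strap ends, about 140 x 47 x 32 mm, lying; origin under its middle, on the bench. Leave it alone.

How it is judged:
On the way, in this order (a step that is already met when the one before it is completed fails the run):
1. the felt wheel's eye shield has been pushed down to its stop (((distance between felt_wheel and shield_left_hinge below 0.15 m and value of joint shield_left below 0.12 rad) or (distance between felt_wheel and shield_right_hinge below 0.15 m and value of joint shield_right below 0.12 rad))), for 0.2 s.
2. the start button is fully in (at least 4.5 mm of its 6 mm) (value of joint start_button above 0.0045 m), for 0.1 s.
At the end, for the whole second after the job is handed in: The felt wheel's shield is down within 0.12 rad of its stop, the start button has been fully pressed after that and is out again (within 1.5 mm); the other shield's edge is within 12 mm of its start, the stop button is out, the knob within 0.15 rad and every bystander within 15 mm of where it was (((distance between felt_wheel and shield_left_hinge below 0.15 m and value of joint shield_left below 0.12 rad and distance of shield_right_edge from where it was at the start of the episode below 0.012 m) or (distance between felt_wheel and shield_right_hinge below 0.15 m and value of joint shield_right below 0.12 rad and distance of shield_left_edge from where it was at the start of the episode below 0.012 m)) and value of joint each of start_button, stop_button below 0.0015 m and value of joint speed_knob between -0.15 and 0.15 rad and velocity of joint each of shield_left, shield_right below 0.05 rad/s and distance of each of compound_bar, skiving_knife, awl, thread_spool, maul, polish_tin, slicker, strap_die from where it was at the start of the episode below 0.015 m); the robot touches nothing.
It fails at once if the start button is pressed before the felt wheel's shield is down (value of joint start_button above 0.002 m and ((distance between felt_wheel and shield_left_hinge below 0.15 m and value of joint shield_left above 0.25 rad) or (distance between felt_wheel and shield_right_hinge below 0.15 m and value of joint shield_right above 0.25 rad))).
It fails at once if the stone wheel's shield is moved (its free edge more than 12 mm) ((distance between felt_wheel and shield_left_hinge below 0.15 m and distance of shield_right_edge from where it was at the start of the episode above 0.012 m) or (distance between felt_wheel and shield_right_hinge below 0.15 m and distance of shield_left_edge from where it was at the start of the episode above 0.012 m)).
It fails at once if the stop button is pressed (more than 2 mm) or the speed knob turned (more than 0.15 rad) (value of joint stop_button above 0.002 m or value of joint speed_knob above 0.15 rad or value of joint speed_knob below -0.15 rad).
It fails at once if a shield, the button or another part of the grinder or its wheels is pushed or squeezed roughly (more than 30 N) (contact force between any of the fingers, the arm and grinder above 30 N or contact force between any of the fingers, the arm and felt_wheel above 30 N or contact force between any of the fingers, the arm and stone_wheel above 30 N).
It fails at once if a bystander is knocked, shifted, lifted or carried (more than 15 mm) (distance of any of compound_bar, skiving_knife, awl, thread_spool, maul, polish_tin, slicker, strap_die from where it was at the start of the episode above 0.015 m).
It also fails if it takes over 45 s, if anything falls off the work surface, if the arm or the gripper's body presses on something with over 40 N, if the wrist force passes 120 N, or if a joint passes its speed limit or range.

## Robot

A 7-joint arm with a two-finger parallel gripper is mounted at the origin on the work surface. World frame = base frame: x ahead of the robot, y to its left, z up, the work surface at z = 0. Lengths are in m, angles in rad, forces in N, time in s.
With the tool pointing down it reaches from about 0.35 to 0.9 m from the base axis. Payload 19.9 kg.
Tool frame: the origin (TCP) lies between the finger pads; the fingertips stand 11 mm ahead of it and the grasp point (between the pads) lies 8 mm behind it; z points along the fingers, y is the line along which they close (so a half turn about z gives the same grasp; the last joint's range is limited). The gripper opens to 85 mm and grips with 20 to 120 N. Pads are 22 mm wide; open, the fingers measure 114 mm over their backs; the gripper's body (76 mm by 85 mm) begins 54 mm behind the grasp point. The pads swing forward as they close: fully open they stand 13 mm farther back than shut.
Start: joints at [-1.383, 0.417, -0.01, 1.614, 0.005, 1.111, -0.053], TCP at [0.142, 0.609, 0.242] pointing down, gripper open.
Joint ranges: [-2.81, 2.81], [-0.39, 2.02], [-1.27, 1.25], [0.06, 2.57], [-1.19, 4.33], [0.19, 2], [-2.82, 2.82]. Speed limits (rad/s): [1.89, 1.89, 2.39, 2.39, 3.01, 3.01, 3.01].

## Interface

Orientations are given as a rotation vector (axis times angle).
In Python, from bench import telemetry, optics, order gives the robot as it stands.
- The arm moves only by the tool drive_tool, never from a script. Its argument "motion" is one flat list of numbers, 6 for each row, row after row: the shift along the world's x, y, z as a fraction of full scale, then the turn, a rotation vector about the world's x, y, z as a fraction of full scale. In form: [x, y, z, rx, ry, rz, x, y, z, rx, ry, rz, ...]. A call has 1 to 12 rows; each row shifts and turns the commanded pose from where the row before left it; what a row does not reach is not made up. Full scale, the value 1, is 0.02 m for a shift and 0.1 rad for a turn. A row lasts 1/10 s, in which the tool goes at most 50 mm and 8.59 degrees, less where a joint would pass 70% of its speed; a pose out of reach is approached as far as the arm can. A call with a number of a shift or a turn outside -1 to 1 is refused whole. A call with a gripper value outside its range is refused whole. "fingers" is the opening, from 0 (shut) to 1 (fully open), set as the call begins (left out, the last holds). The fingers move at their own pace and stop on an object; "grip_force" is the grip in N (left out, the last holds). Time passes only in rows, so rows that do not move let the fingers close. It gives the time, the measured TCP pose, the force, the opening and the grip force at its end, in the units of the state.
- telemetry.get_obs(): the state, without advancing time (a new reading comes with each control period).
- optics.get_image(name): name is "scene" or "top"; returns the picture (400x640x3 uint8, blue, green, red); there is no depth.
- optics.camera_info(name): a dict with "fx", "fy", "cx", "cy" (pixels), "eye" and "orientation" of the camera in the world. Camera axes: x right, y up, looking along -z (the intrinsics and any distortion apply to the point x, -y, -z); pixel columns grow to the right and rows downward; lengths in m; the calibration is good to about 2 mm. A picture is of the moment at which its call begins. camera_info takes no time and is no camera call.
- order.finish_job(): hands the job in; it is judged then, once.
The state is a dict: "time_s": time; "qpos": joint angles; "qd": joint speeds; "joint_torque": joint torques, N m; "eef_pos": TCP position; "orientation": TCP orientation; "ft_force": force on the tool from outside, world axes, zero at the start; "ft_torque": the same for the moment, N m; "finger_gap": opening from 0.0 (shut) to 1.0 (fully open); "finger_force": force on a finger pad.
Only numpy, scipy, OpenCV 4.12 (cv2) and the standard library are available. Lean on these libraries where they do the work, as an engineer would, in place of code of your own. Each camera call takes 0.05 s, during which the arm holds its last target. There are 200 camera calls.

## Working session

There is one attempt and no reset: what is moved stays moved. The work goes in short steps, Python scripts to look and compute and a tool call to move; the robot and the scene stay as the last step left them, time stands still between calls to the robot, and variables do not carry over. Pictures are saved under pics/ and viewed, at most 10 in all, crops included, and the job is handed in when it is done.

Besides the shell and the picture viewer there is one more tool, called after "Emit:" in YAML: its name, and indented under it one key for each argument. drive_tool: Moves the arm, as the interface text tells. Shift numbers are shares of 0.02 m and turn numbers shares of 0.1 rad, none past 1 either way. Its arguments: {"type":"object","properties":{"motion":{"type":"array","items":{"type":"number","minimum":-1,"maximum":1}},"fingers":{"type":"number"},"grip_force":{"type":"number"}},"required":["motion"]}

```bash
mkdir -p pics
python3 - <<'E'
from bench import telemetry, optics
import cv2
for n in("scene","top"):
    cv2.imwrite(f"pics/{n}0.png",optics.get_image(n)); print(optics.camera_info(n))
o=telemetry.get_obs();print(o["time_s"],o["eef_pos"],o["orientation"],o["ft_force"],o["finger_gap"])
E
```

```text
{'fx': 422.9404260513702, 'fy': 422.9404260513702, 'cx': 319.35745826432384, 'cy': 200.23434296765134, 'eye': array([ 0.60184697, -0.82210148,  1.05646721]), 'orientation': array([0.75077598, 0.03948376, 0.04715674])}
{'fx': 390.7950243588057, 'fy': 390.7950243588057, 'cx': 319.85237168052834, 'cy': 203.49787560655525, 'eye': array([0.45161938, 0.03097117, 1.17819484]), 'orientation': array([ 0.06413698, -0.08027739, -1.56577401])}
0.1 [0.14168661 0.6084263  0.2417138 ] [-3.58563361e-01 -3.12101452e+00  1.68898840e-03] [-0.16519303  0.05112576  0.65831525] 1.0038284587940076
```

View pics/scene0.png

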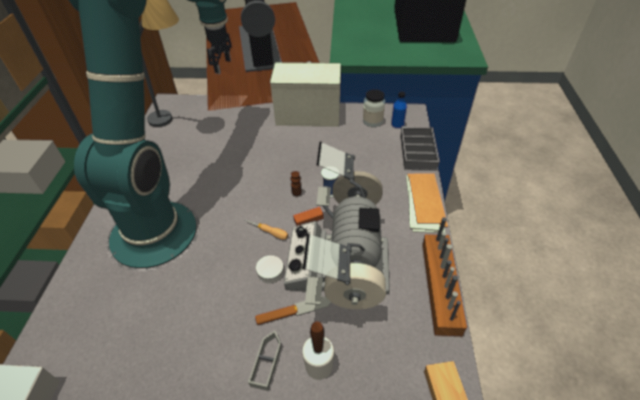

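View pics/top0.png

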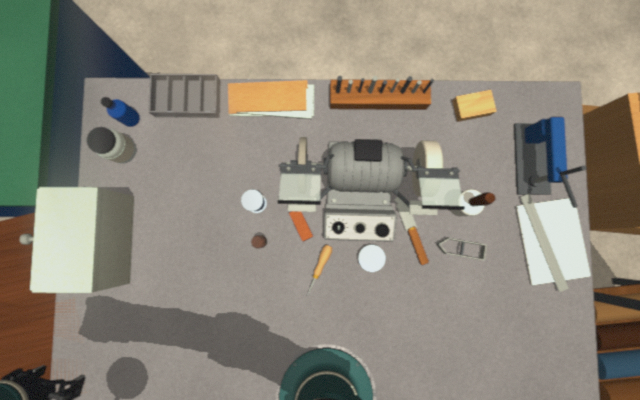

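The scene and top views show the grinder ahead of the robot. The wide wheel is at the right (-y) end, about (430,155) in top, and the narrow one is at about (302,150). The start button is near top (360,229), and the maul stands at about (475,200) beside the right shield. I'll zoom in next.

Run:
```python
import cv2,numpy as np
t=cv2.imread("pics/top0.png")[130:260,265:505]; s=cv2.imread("pics/scene0.png")[130:320,250:400]
cv2.imwrite("pics/tc.png",cv2.resize(t,None,fx=3.3,fy=3.3,interpolation=cv2.INTER_CUBIC))
cv2.imwrite("pics/sc.png",cv2.resize(s,None,fx=3.1,fy=3.1,interpolation=cv2.INTER_CUBIC))
```

```text
(no output)
```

View pics/tc.png

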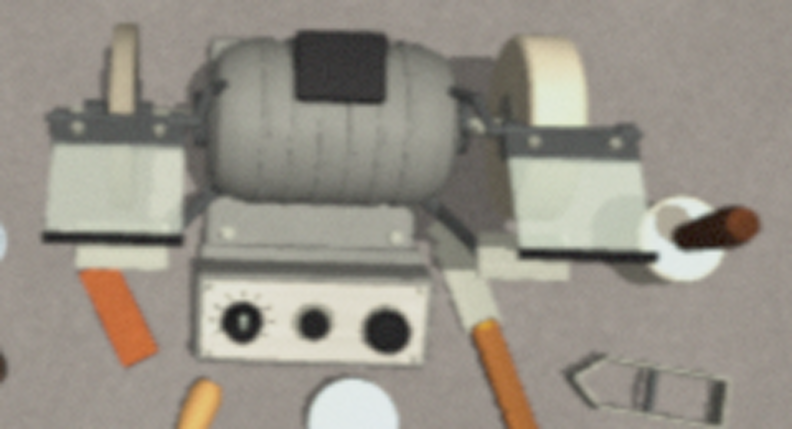

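View pics/sc.png

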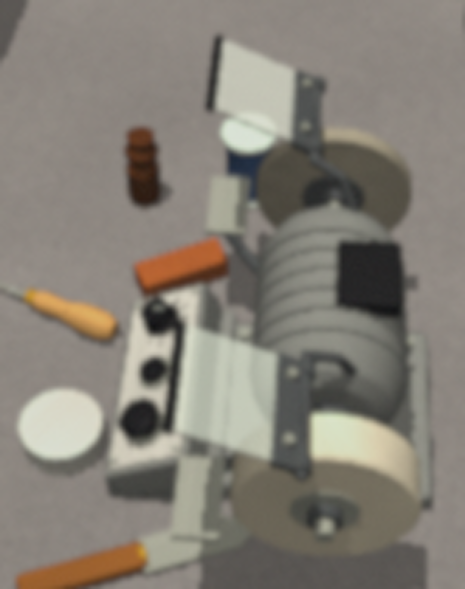

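The crops show the right shield's bead at about (422.6,206.7)-(464.1,207.9) in top and (307.4,233.2)-(304.8,268.7) in scene. The start button is at top (359.8,227.9) and scene (299.4,249.4). Next I triangulate.

```bash
cat > h.py <<'E'
import numpy as np
from bench import optics
from scipy.spatial.transform import Rotation as R
I={n:optics.camera_info(n) for n in("scene","top")}
def ray(n,p):
    i=I[n]; d=np.array([(p[0]-i["cx"])/i["fx"],-(p[1]-i["cy"])/i["fy"],-1])
    d=R.from_rotvec(i["orientation"]).apply(d); return np.array(i["eye"]),d/np.linalg.norm(d)
def tri(t,s):
    (a,u),(b,v)=ray("top",t),ray("scene",s)
    k=np.linalg.lstsq(np.c_[u,-v],b-a,rcond=None)[0]
    p,q=a+k[0]*u,b+k[1]*v; return (p+q)/2,np.linalg.norm(p-q)
def tc(x,y): return 265+(x+.5)/3.3-.5,130+(y+.5)/3.3-.5
def sc(x,y): return 250+(x+.5)/3.1-.5,130+(y+.5)/3.1-.5
E
python3 - <<'E'
from h import *
np.set_printoptions(precision=4,suppress=True)
for n,t,s in [("Rbead L",(520,253),(178,320)),("Rbead R",(657,257),(170,430)),("start",(313,323),(153,370)),("knob",(241,321),(158,313)),("stop",(387,330),(138,418)),
 ("Rbolt1",(535,142),(292,372)),("Rbolt2",(615,143),(289,437)),("Lbead L",(43,237),(219,37)),("Lbead R",(182,240),(211,108)),("Lbolt1",(78,127),(309,88)),("Lbolt2",(160,129),(304,128)),("maul",(743,222),None)]:
    if s: print(n,*tri(tc(*t),sc(*s)))
    else:
        a,d=ray("top",tc(*t)); print(n,a+d*(.21-a[2])/d[2])
E
```

```text
Rbead L [ 0.526  -0.2123  0.2908] 0.004025517516107717
Rbead R [ 0.5258 -0.3084  0.2877] 0.00020089215023339125
start [ 0.4842 -0.0937  0.0656] 0.003730775776664639
knob [ 0.4847 -0.0313  0.0732] 0.005367919764986643
stop [ 0.4776 -0.1557  0.0772] 0.004934008460112822
Rbolt1 [ 0.6108 -0.2334  0.259 ] 0.0012609809486152659
Rbolt2 [ 0.6099 -0.2913  0.2593] 0.0019235015016035091
Lbead L [0.537  0.1178 0.2925] 0.001183866281858563
Lbead R [0.5354 0.022  0.2916] 0.0012456888292441386
Lbolt1 [0.6211 0.0975 0.2512] 0.0018369112002030851
Lbolt2 [0.618  0.0377 0.2566] 0.0038106322284924394
maul [ 0.5593 -0.4043  0.21  ]
```

Emit:
drive_tool:
  motion: [1,0,1,0,0,0,1,0,1,0,0,0,1,0,1,0,0,0,1,0,1,0,0,0,1,0,1,0,0,0,1,0,1,0,0,0,1,0,1,0,0,0,1,-1,0,0,0,0.4,1,-1,0,0,0,0.4,1,-1,0,0,0,0.4,1,-1,0,0,0,0.4,1,-1,0,0,0,0.4]
  fingers: 0
  grip_force: 20

```text
time_s: 1.3
eef_pos: [0.3824, 0.5077, 0.3819]
orientation: [-0.043, -3.141, 0.001]
ft_force: [-0.6, 0.3, 0.2]
finger_gap: 0.003
finger_force: 0.0
```

Emit:
drive_tool:
  motion: [1,-1,0,0,0,0,1,-1,0,0,0,0,1,-1,0,0,0,0,1,-1,0,0,0,0,1,-1,0,0,0,0,1,-1,0,0,0,0,1,-1,0,0,0,0,1,-1,0,0,0,0,0,-1,0,0,0,0,0,-1,0,0,0,0,0,-1,0,0,0,0,0,-1,0,0,0,0]

```text
time_s: 2.5
eef_pos: [0.5411, 0.2675, 0.3825]
orientation: [0.044, 3.141, 0.0]
ft_force: [0.3, 0.1, 0.9]
finger_gap: -0.002
finger_force: 0.0
```

Emit:
drive_tool:
  motion: [0,-1,0,0,0,0,0,-1,0,0,0,0,0,-1,0,0,0,0,0,-1,0,0,0,0,0,-1,0,0,0,0,0,-1,0,0,0,0,0,-1,0,0,0,0,0,-1,0,0,0,0,0,-1,0,0,0,0,0,-1,0,0,0,0,0,-1,0,0,0,0,0,-1,0,0,0,0]

```text
time_s: 3.7
eef_pos: [0.5412, 0.0273, 0.3824]
orientation: [0.045, 3.141, 0.0]
ft_force: [0.7, 1.2, -0.8]
finger_gap: 0.001
finger_force: 0.0
```

Emit:
drive_tool:
  motion: [0,-1,0,0,0,0,0,-1,0,0,0,0,0,-1,0,0,0,0,0,-1,0,0,0,0,0,-1,0,0,0,0,0,-1,0,0,0,0,0,-1,0,0,0,0,0,-1,0,0,0,0,0,-1,0,0,0,0,0,0,0,0,0,0,0,0,0,0,0,0]

```text
time_s: 4.8
eef_pos: [0.5413, -0.1517, 0.3823]
orientation: [0.046, 3.141, 0.0]
ft_force: [0.4, 0.1, -0.3]
finger_gap: 0.004
finger_force: 0.0
```

Emit:
drive_tool:
  motion: [0,-1,0,0,0,0,0,-1,0,0,0,0,0.3,-1,0,0,0,0,0,-1,0,0,0,0,0,-1,0,0,0,0,0,-0.4,-0.8,0,0,0,0,0,-1,0,0,0,0,0,-1,0,0,0,0,0,0,0,0,0,0,0,0,0,0,0]

```text
time_s: 5.8
eef_pos: [0.5479, -0.2588, 0.3269]
orientation: [0.044, 3.141, 0.0]
ft_force: [0.2, 0.1, 1.3]
finger_gap: -0.0
finger_force: 0.0
```

Run:
```python
from h import *
import cv2
c=[]
for n,(x,y) in {"top":(330,120),"scene":(250,150)}.items():
    c.append(cv2.resize(optics.get_image(n)[y:y+190,x:x+130],None,fx=3,fy=3,interpolation=cv2.INTER_CUBIC))
cv2.imwrite("pics/near.png",np.hstack(c))
```

```text
(no output)
```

View pics/near.png

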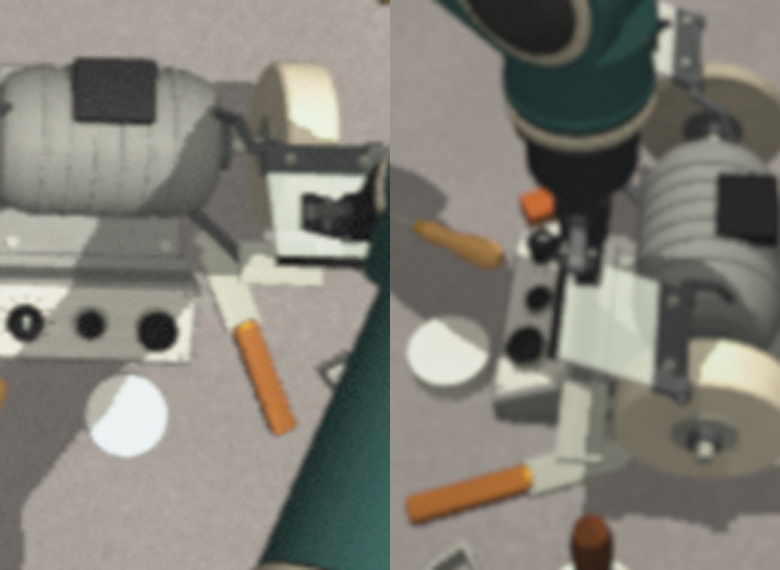

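The near view shows the fingertips just above the right shield's pane: top crop (330,215), scene crop (590,275). I'm descending gently.

Emit:
drive_tool:
  motion: [0,0,-0.5,0,0,0,0,0,-0.5,0,0,0,0,0,-0.3,0,0,0,0,0,-0.2,0,0,0,0,0,-0.2,0,0,0,0,0,-0.2,0,0,0,0,0,-0.2,0,0,0,0,0,0,0,0,0]

```text
time_s: 6.7
eef_pos: [0.5476, -0.2592, 0.2838]
orientation: [-0.045, -3.141, -0.0]
ft_force: [0.1, 0.6, -0.1]
finger_gap: 0.002
finger_force: 0.0
```

Emit:
drive_tool:
  motion: [0,0,-0.3,0,0,0,0,0,-0.3,0,0,0,0,0,-0.3,0,0,0,0,0,-0.3,0,0,0,0,0,0,0,0,0]

```text
time_s: 7.2
eef_pos: [0.5475, -0.2591, 0.2592]
orientation: [-0.045, -3.14, -0.001]
ft_force: [-0.2, 1.0, 0.5]
finger_gap: 0.003
finger_force: 0.0
```

Emit:
drive_tool:
  motion: [0,0,-0.25,0,0,0,0,0,-0.25,0,0,0,0,0,-0.25,0,0,0]

```text
time_s: 7.5
eef_pos: [0.548, -0.2593, 0.245]
orientation: [0.045, 3.141, -0.0]
ft_force: [0.6, -0.4, 1.6]
finger_gap: 0.002
finger_force: 0.9
```

Run:
```python
from h import *
import cv2
cv2.imwrite("pics/n2.png",cv2.resize(optics.get_image("scene")[150:320,250:400],None,fx=3.4,fy=3.4,interpolation=cv2.INTER_CUBIC))
```

```text
(no output)
```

View pics/n2.png

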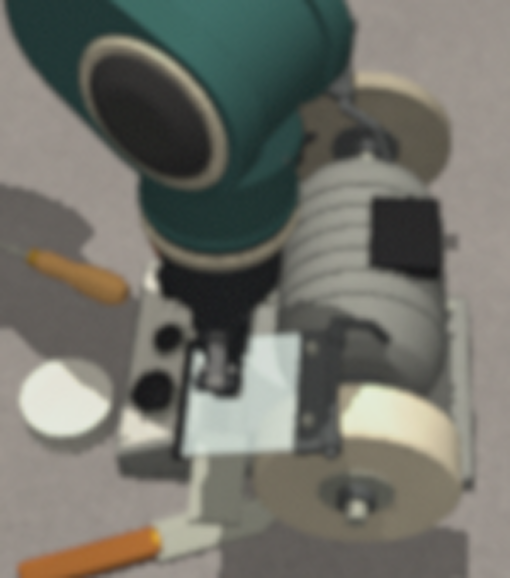

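The shield is swinging down under the fingertips, which touch it at about (215,385), and its bead is now near (190,400). I'll keep pushing down to the stop.

Emit:
drive_tool:
  motion: [0,0,-0.25,0,0,0,0,0,-0.25,0,0,0,0,0,-0.2,0,0,0]

```text
time_s: 7.85
eef_pos: [0.5477, -0.2593, 0.2308]
orientation: [-0.045, -3.141, 0.0]
ft_force: [0.7, -0.4, 1.9]
finger_gap: -0.001
finger_force: 0.8
```

Emit:
drive_tool:
  motion: [0,0,-0.1,0,0,0,0,0,-0.1,0,0,0,0,0,-0.1,0,0,0]

```text
time_s: 8.15
eef_pos: [0.5478, -0.2593, 0.2252]
orientation: [0.045, 3.141, -0.0]
ft_force: [-0.1, -0.3, 2.2]
finger_gap: 0.001
finger_force: 0.7
```

Emit:
drive_tool:
  motion: [0,0,-0.1,0,0,0,0,0,-0.1,0,0,0]

```text
time_s: 8.35
eef_pos: [0.5478, -0.2593, 0.2212]
orientation: [0.045, 3.141, -0.0]
ft_force: [-0.7, -0.0, 1.2]
finger_gap: -0.001
finger_force: 0.7
```

Emit:
drive_tool:
  motion: [0,0,-0.1,0,0,0]

```text
time_s: 8.45
eef_pos: [0.5477, -0.2593, 0.2191]
orientation: [0.045, 3.141, -0.0]
ft_force: [0.3, 0.6, 2.2]
finger_gap: 0.001
finger_force: 0.7
```

Emit:
drive_tool:
  motion: [0,0,-0.08,0,0,0,0,0,-0.08,0,0,0]

```text
time_s: 8.65
eef_pos: [0.5477, -0.2593, 0.2159]
orientation: [-0.045, -3.141, 0.0]
ft_force: [0.6, -0.2, 1.8]
finger_gap: -0.002
finger_force: 0.7
```

Emit:
drive_tool:
  motion: [0,0,-0.08,0,0,0]

```text
time_s: 8.75
eef_pos: [0.5478, -0.2593, 0.2144]
orientation: [0.045, 3.141, -0.0]
ft_force: [0.1, -0.4, 1.3]
finger_gap: 0.003
finger_force: 0.7
```

Emit:
drive_tool:
  motion: [0,0,-0.08,0,0,0]

```text
time_s: 8.85
eef_pos: [0.5481, -0.2594, 0.2134]
orientation: [0.045, 3.14, -0.0]
ft_force: [-6.9, 4.0, 23.1]
finger_gap: 0.007
finger_force: 11.3
```

It has reached the stop (23 N). I'm withdrawing upward now.

Emit:
drive_tool:
  motion: [0,0,0.1,0,0,0,0,0,0.3,0,0,0,0,0,1,0,0,0,0,0,1,0,0,0,0,0,1,0,0,0,-1,1,0.5,0,-0.5,0,-1,1,0,0,-0.5,0,-1,1,0,0,-0.5,0,-1,1,0,0,-0.5,0,-1,1,0,0,-0.5,0,0,1,0,0,-0.5,0,0,1,0,0,-0.5,0]

```text
time_s: 10.05
eef_pos: [0.4473, -0.1185, 0.2914]
orientation: [0.04, 2.788, 0.008]
ft_force: [-0.0, -0.7, 0.2]
finger_gap: -0.004
finger_force: 0.0
```

Emit:
drive_tool:
  motion: [0,1,0,0,-0.5,0,0,0.3,0,0,-0.36,0,0,0,0,0,0,0]

```text
time_s: 10.35
eef_pos: [0.4471, -0.0926, 0.2909]
orientation: [0.038, 2.704, 0.009]
ft_force: [-0.1, 0.5, -0.2]
finger_gap: 0.002
finger_force: 0.0
```

Run:
```python
from h import *
import cv2
from bench import telemetry
c=[]
for n,(x,y) in {"top":(330,120),"scene":(250,150)}.items():
    c.append(cv2.resize(optics.get_image(n)[y:y+190,x:x+130],None,fx=3,fy=3,interpolation=cv2.INTER_CUBIC))
cv2.imwrite("pics/n3.png",np.hstack(c))
o=telemetry.get_obs(); r=R.from_rotvec(o["orientation"]).as_matrix(); print(o["eef_pos"],r.round(3))
```

```text
[ 0.44779903 -0.09367902  0.29123269] [[-0.906  0.026  0.422]
 [ 0.029  1.    -0.   ]
 [-0.422  0.012 -0.907]]
```

View pics/n3.png

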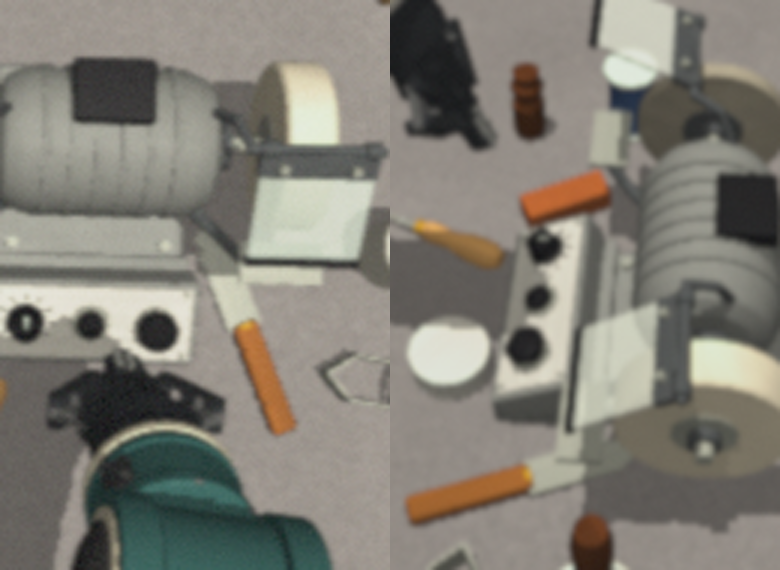

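The shield lies down in front of the felt wheel: its bead ends near top crop (358,263) and scene crop (180,430). The start button is clear at top crop (90,324) and scene crop (148,297). I'll check both numerically.

Run:
```python
from h import *
f=lambda x,y,a,b:(a+(x+.5)/3-.5,b+(y+.5)/3-.5)
for n,t,s in [("bead R",(358,263),(180,430)),("start",(90,324),(148,297)),("knob",(25,323),(154,243)),("stop",(157,331),(135,346))]:
    print(n,*tri(f(*t,330,120),f(*s,250,150)))
```

```text
bead R [ 0.53399988 -0.3089061   0.18739914] 0.0012652517056569602
start [ 0.48405468 -0.09392066  0.06749379] 0.003205864121161709
knob [ 0.48468938 -0.03196164  0.07359984] 0.002992180859413217
stop [ 0.47771713 -0.15608853  0.07506435] 0.002720410042527565
```

Emit:
drive_tool:
  motion: [0.1,0,-1,0,0,0,0.1,0,-1,0,0,0,0.1,0,-1,0,0,0,0.1,0,-1,0,0,0,0.1,0,-1,0,0,0,0.1,0,-1,0,0,0,0.1,0,-1,0,0,0,0.05,0,-0.9,0,0,0,0,0,-0.9,0,0,0,0,0,0,0,0,0]

```text
time_s: 11.45
eef_pos: [0.4625, -0.0937, 0.1147]
orientation: [0.04, 2.708, 0.01]
ft_force: [-0.0, 0.1, 0.5]
finger_gap: 0.003
finger_force: 0.0
```

Emit:
drive_tool:
  motion: [0.21,0,-0.45,0,0,0,0.21,0,-0.45,0,0,0,0.21,0,-0.45,0,0,0,0,0,0,0,0,0]

```text
time_s: 11.85
eef_pos: [0.4797, -0.0836, 0.0935]
orientation: [0.051, 2.712, 0.003]
ft_force: [-0.8, -0.8, 0.5]
finger_gap: -0.001
finger_force: 0.0
```

The pose is off the command by several mm in x, y and z, so I'm checking why.

Run:
```python
from h import *
import cv2
from bench import telemetry
o=telemetry.get_obs(); print(o["time_s"],o["eef_pos"],o["qpos"].round(3),o["qd"].round(3),o["joint_torque"].round(1),o["ft_force"],o["ft_torque"])
c=[]
for n,(x,y) in {"top":(330,120),"scene":(250,150)}.items():
    c.append(cv2.resize(optics.get_image(n)[y:y+190,x:x+130],None,fx=3,fy=3,interpolation=cv2.INTER_CUBIC))
cv2.imwrite("pics/n4.png",np.hstack(c))
```

```text
11.85 [ 0.47967436 -0.08361461  0.0934728 ] [-0.261  0.293  0.449  2.371 -1.185  0.194  2.816] [ 0.059 -0.031 -0.046  0.021  0.045 -0.013  0.019] [ -2.7 -48.4   6.7 -25.3  -2.2  -0.6   0.3] [-0.81092121 -0.84741391  0.46066188] [0.04456326 0.39000006 0.00576457]
```

View pics/n4.png

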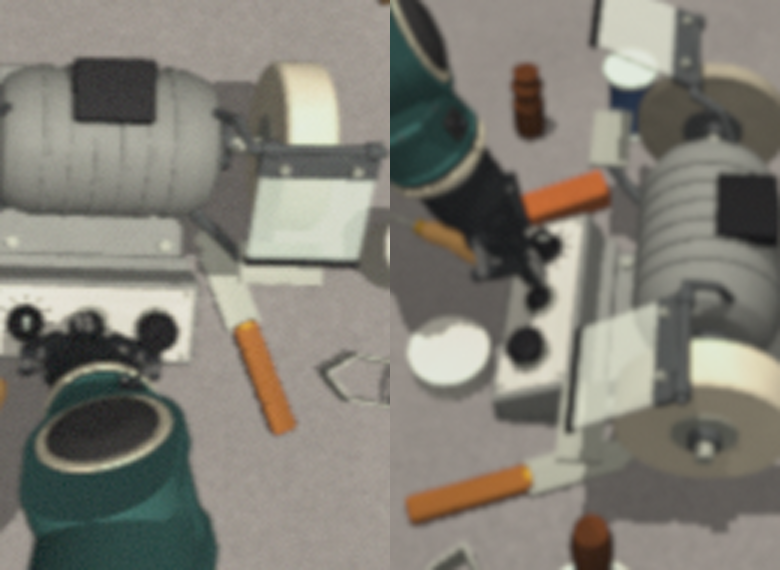

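Joints 5, 6 and 7 are close to their limits. The picture shows the tip by the button, at about scene crop (540,285), and not touching. I'll back out and press with a nearly vertical tool.

Emit:
drive_tool:
  motion: [-0.2,0,0.5,0,0,0,-0.2,0,0.5,0,0,0,0,0,1,0,0,0,0,0,1,0,0,0,0,0,0.5,0,0.5,0,0,0,0.5,0,0.5,0,0,0,0.5,0,0.5,0,0,0,0,0,0.5,0,0,0,0,0,0.5,0,0,0,0,0,0.5,0,0,0,0,0,0.5,0,0,0,0,0,0,0]

```text
time_s: 13.15
eef_pos: [0.4707, -0.0859, 0.1831]
orientation: [0.06, 3.063, -0.012]
ft_force: [-0.8, 0.4, -0.1]
finger_gap: 0.004
finger_force: 0.0
```

Run:
```python
from h import *
from bench import telemetry
o=telemetry.get_obs(); print(o["eef_pos"],o["qpos"].round(3)); print(R.from_rotvec(o["orientation"]).as_matrix().round(3))
```

```text
[ 0.47067443 -0.08594403  0.18309715] [-0.769  0.317  1.038  2.105 -0.385  0.829  2.023]
[[-0.996  0.04   0.078]
 [ 0.039  0.999 -0.01 ]
 [-0.078 -0.006 -0.997]]
```

Emit:
drive_tool:
  motion: [-0.1,-0.1,-0.5,0,0,0,-0.1,-0.1,-0.5,0,0,0,-0.1,-0.1,-0.5,0,0,0,-0.05,-0.1,-0.5,0,0,0,0,0,-0.5,0,0,0,0,0,-0.5,0,0,0,0,0,-0.5,0,0,0,0,0,-0.5,0,0,0,0,0,-0.4,0,0,0,0,0,0,0,0,0]

```text
time_s: 14.15
eef_pos: [0.4631, -0.0927, 0.0938]
orientation: [0.059, 3.063, -0.009]
ft_force: [-0.8, 1.5, 0.9]
finger_gap: -0.002
finger_force: 0.0
```

Run:
```python
from h import *
import cv2
from bench import telemetry
o=telemetry.get_obs(); print(o["eef_pos"],o["qpos"].round(3)); print(R.from_rotvec(o["orientation"]).as_matrix().round(3))
cv2.imwrite("pics/n5.png",cv2.resize(optics.get_image("scene")[190:310,250:400],None,fx=4,fy=4,interpolation=cv2.INTER_CUBIC))
```

```text
[ 0.4630622  -0.09267623  0.09377341] [-0.574  0.462  0.851  2.18  -0.603  0.652  2.226]
[[-0.996  0.039  0.078]
 [ 0.038  0.999 -0.007]
 [-0.078 -0.004 -0.997]]
```

View pics/n5.png

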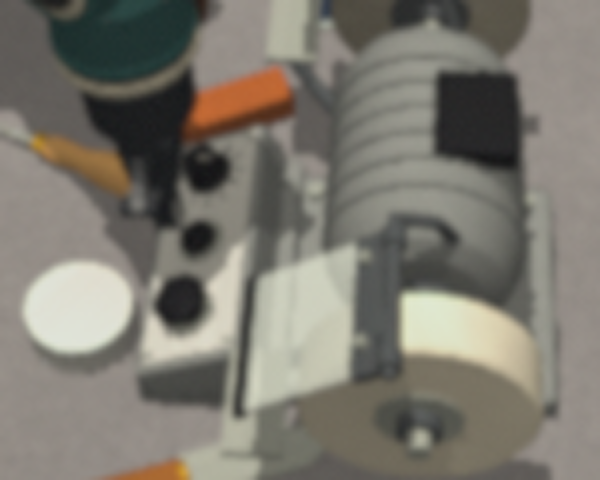

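The view shows the fingertip just above and in front of the start button, with the tip corner at about (176,220) and the cap at (198,238). It looks a few mm short in x, so I'll shift 4 mm forward and press along the console normal.

Emit:
drive_tool:
  motion: [0.1,-0.03,0,0,0,0,0.1,0,0,0,0,0,0.08,0,-0.18,0,0,0,0.08,0,-0.18,0,0,0,0.08,0,-0.18,0,0,0,0,0,0,0,0,0]

```text
time_s: 14.8
eef_pos: [0.4722, -0.0932, 0.0834]
orientation: [0.059, 3.062, -0.009]
ft_force: [-0.8, 0.2, 0.1]
finger_gap: -0.002
finger_force: 0.0
```

Emit:
drive_tool:
  motion: [0.04,0,-0.09,0,0,0,0.04,0,-0.09,0,0,0,0,0,0,0,0,0]

```text
time_s: 15.1
eef_pos: [0.4739, -0.0933, 0.0802]
orientation: [0.059, 3.061, -0.009]
ft_force: [-1.3, -0.1, 2.5]
finger_gap: -0.001
finger_force: 1.4
```

Emit:
drive_tool:
  motion: [0.04,0,-0.09,0,0,0,0,0,0,0,0,0]

```text
time_s: 15.3
eef_pos: [0.4747, -0.0933, 0.0784]
orientation: [0.059, 3.061, -0.009]
ft_force: [-2.6, -1.6, 4.9]
finger_gap: 0.0
finger_force: 2.1
```

Emit:
drive_tool:
  motion: [0.04,0,-0.09,0,0,0,0,0,0,0,0,0]

```text
time_s: 15.5
eef_pos: [0.4754, -0.0933, 0.0768]
orientation: [0.059, 3.061, -0.008]
ft_force: [-6.2, 0.2, 13.7]
finger_gap: 0.0
finger_force: 7.3
```

The force passed well beyond 5.5 N, so the button has bottomed out. I'll hold one row, then withdraw along the normal.

Emit:
drive_tool:
  motion: [0,0,0,0,0,0,0,0,0,0,0,0,-0.08,0,0.18,0,0,0,-0.16,0,0.36,0,0,0,-0.2,0,0.5,0,0,0,-0.2,0,0.5,0,0,0,0,0,1,0,0,0,0,0,1,0,0,0,0,0,1,0,0,0,0,0,1,0,0,0,0,0,0,0,0,0]

```text
time_s: 16.6
eef_pos: [0.4635, -0.0932, 0.1899]
orientation: [0.059, 3.058, -0.007]
ft_force: [-0.2, 0.5, -0.2]
finger_gap: -0.0
finger_force: 0.0
```

Run:
```python
from h import *
import cv2
from bench import telemetry
o=telemetry.get_obs(); print(o["eef_pos"],o["qpos"].round(3),o["ft_force"])
cv2.imwrite("pics/n6.png",cv2.resize(optics.get_image("scene")[130:380,230:430],None,fx=2.4,fy=2.4,interpolation=cv2.INTER_CUBIC))
```

```text
[ 0.46349929 -0.09321225  0.18988968] [-0.782  0.29   1.066  2.114 -0.365  0.834  2.028] [-0.22854453  0.54182318 -0.18118282]
```

View pics/n6.png

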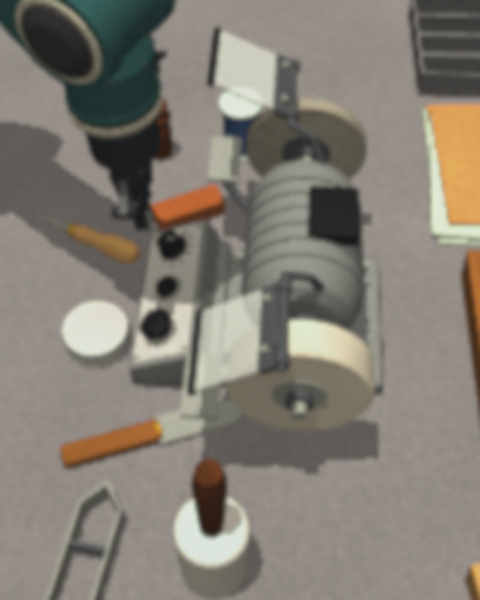

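The felt wheel's shield is down with its bead at about (195,345), the start button at (167,286) is out, and everything else is unmoved. The gripper is clear, so I'm handing in.

```bash
python3 -c "
from bench import order
print(order.finish_job())"
```

```text
the job is handed in; nothing more can be done
None
```

I pushed the felt wheel's (right) shield down to its stop, pressed the start button fully in and released it, and handed the job in. The last picture shows nothing else moved, but the hand-in returned no verdict.

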